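# Return a forming blade to its rack slot and latch the gate

### The job

Put the loose forming blade away in the rack: stand it on edge, bevelled nose up, in the empty middle slot, slide it fully home to the back stop under the keeper, then swing the rack's gate shut until it snaps onto its roller catch. It lies flat but has to go in on edge; the angle-iron off-cut is there to lean it on while you change your grip. Leave the other things on the bench where they are.

Things in the scene. Friction and masses are not known exactly. Their poses are not given: they have to be found in the camera images.
- blade_mid (a point): centre (half-way through the thickness) of the loose forming blade: a flat plain steel bar 126 mm long (x), 64 mm wide (y), 10 mm thick (z), about 0.5 kg, that starts lying flat on the bench. The edge at -y is the square tang edge, marked by a scribed line; the edge at +y is the bevelled nose. Two countersunk bolt holes lie 8 mm to the tang side of the middle line
- blade_nose (a point): middle of the blade's nose ridge, 32 mm from the blade's centre. The nose is bevelled from both faces over its last 14 mm, down to a blunt 4 mm edge; below the bevel the faces are flat and parallel, 50 mm wide down to the tang edge
- rack: blade rack, fixed to the bench; origin on the bench under the middle of the empty slot, x along the slots to the back, y left, z up. On a base 10 mm thick stands a slotted block, top 34 mm above the bench, with three straight slots 13 mm wide at y = -46, 0, +46 mm; the outer two hold other blades (noses 74 mm above the bench). Block and slots reach from x = -66 to +66 mm
- slot_floor (a point): middle of the empty slot's floor, 10 mm above the bench, 24 mm below the block's top. A blade that is home stands on it, tang down, its centre 32 mm above this point. The slots are open at the top, where the edges widen 3 mm a side, and at the front (x = -66 mm), where the mouth widens 4 mm a side over 8 mm
- keeper_lip (a point): middle of the front edge of the keeper, on its underside, 84 mm above the bench. At the back the slots end at a stop plate (66 mm behind the rack's origin, 89 mm high, 150 mm wide), whose top is bent forward over the slots as the keeper flange, as far as 40 mm behind the origin: a blade cannot be lowered there, it has to slide in beneath it
- gate (a joint): angle in rad of the rack's front gate, an aluminium strip hinged upright at the left front corner. 0 is shut across the slots' front ends; it grows as the gate swings out to the robot's side and left, to 2.0 at most. It stays where it is left. Shutting, it meets a sprung roller at the right corner at about 0.11, is past it at about 0.05 and is then drawn shut; about 8 N at mid-gate
- gate_hinge (a point): the gate's upright hinge axis, 37 mm above the bench, in the rack's frame at x = -69.5 mm, y = +80 mm. Shut, the gate's inner face lies 66.5 mm in front of the rack's origin; it cannot shut on a blade that sticks out of a slot by more than 3 mm, though it may push it home the last few millimetres
- gate_edge (a point): rounded free edge of the gate, 153 mm from the hinge axis, at mid-height (37 mm). The gate is 6 mm thick and reaches from 15 to 59 mm above the bench; a 14 mm knob stands 22 mm out from its outer face, 25 mm from the free edge. Outer face: to the robot when shut, to the left when open
- angle_offcut: rusty angle-iron off-cut tacked to the bench, standing like a roof, to lean things on; origin on the bench under the middle of its ridge, x along the ridge, 85 mm long. Its faces slope at 45 degrees to both sides (+y and -y), from the ridge 46 mm above the bench down to the bench 47 mm to each side
- tape_measure_mid (a point): bystander, loose: a yellow and black tape measure, 76 x 79 x 33 mm; this point is its middle, 16 mm above the bench
- chisel_mid (a point): bystander, loose: a cold chisel lying flat, 150 mm long, 16 mm thick; this point is its middle, 8 mm above the bench
- pipe_nipple_mid (a point): bystander, loose: a grey threaded pipe nipple lying on its side, 80 mm long, 27 mm thick; this point is its middle, 14 mm above the bench

How it is judged:
On the way, in this order (a step that is already met when the one before it is completed fails the run):
1. the blade stands in the middle slot on its floor, nose up, no more than 30 mm short of the back stop (x of blade_mid in the frame of rack between -0.03 and 0.006 m and y of blade_mid in the frame of rack between -0.006 and 0.006 m and z of blade_mid in the frame of rack between 0.038 and 0.046 m and angle between blade_mid's own y axis and vertical below 0.2 rad and angle between the x axis of blade_mid and the x axis of rack, either way round below 0.1 rad), for 0.2 s.
2. the gate is shut on its catch (value of joint gate below 0.03 rad), for 0.2 s.
At the end, for the whole second after the job is handed in: The blade stands on the floor of the middle slot (centre 38 to 46 mm above the bench), within 6 mm of home along and across the slot, nose up within 0.2 rad, along the slot within 0.1 rad, and the gate is shut on its catch (under 0.03 rad) and still (x of blade_mid in the frame of rack between -0.006 and 0.006 m and y of blade_mid in the frame of rack between -0.006 and 0.006 m and z of blade_mid in the frame of rack between 0.038 and 0.046 m and angle between blade_mid's own y axis and vertical below 0.2 rad and angle between the x axis of blade_mid and the x axis of rack, either way round below 0.1 rad and value of joint gate below 0.03 rad and velocity of joint gate below 0.05 rad/s); the robot touches nothing.
It fails at once if a bystander is shifted by more than 40 mm (distance of any of tape_measure_mid, chisel_mid, pipe_nipple_mid from where it was at the start of the episode above 0.04 m).
It also fails if it takes over 67 s, if anything falls off the work surface, if the arm or the gripper's body presses on something with over 40 N, if the wrist force passes 120 N, or if a joint passes its speed limit or range.

### The arm

A 6-joint arm with a two-finger parallel gripper is mounted at the origin on a cart in front of the work surface, level with it; the furniture and walls round the work are solid. World frame = base frame: x ahead of the robot, y to its left, z up, the work surface at z = 0. Lengths are in m, angles in rad, forces in N, time in s.
With the tool pointing down it reaches from about 0.25 to 0.775 m from the base axis. Payload 8.9 kg.
Tool frame: the origin (TCP) lies at the very end of the fingers, on their centre line; the grasp point (between the pads) lies ctrl.grip_point_offset behind it (ctrl.grip_point_offset is the distance from the TCP to the grasp point, in m); z points along the fingers, y is the line along which they close (so a half turn about z gives the same grasp; the last joint's range is limited). The gripper opens to 85 mm and grips with 20 to 120 N. Pads are 22 mm wide; open, the fingers measure 114 mm over their backs; the gripper's body (76 mm by 85 mm) begins 54 mm behind the grasp point. The pads swing forward as they close: fully open they stand 13 mm farther back than shut.
Start: joints at [1.003, 0.291, -0.153, 1.127, 0, 1.431], TCP at [0.218, 0.477, 0.231] pointing down, gripper open.
Joint ranges: [-2.52, 2.52], [-0.91, 1.74], [-1.3, 1.37], [-1.96, 2.02], [-1.52, 1.47], [-3.14, 3.14]. Speed limits (rad/s): [2.22, 2.22, 2.79, 3.14, 3.14, 3.14].

### API

Orientations are given as a rotation vector (axis times angle).
In Python, from cell import ctrl gives the robot as it stands. The module is installed in compiled form; this text tells all that it offers.
- The arm moves only by the tool arm_command, never from a script. Its argument "targets" is text: rows parted by semicolons, each of 6 numbers parted by spaces: the shift along the world's x, y, z in mm, then the turn, a rotation vector about the world's x, y, z in degrees. A call has 1 to 12 rows; each row is the pose to reach, as a shift and turn from the pose commanded when the call began; what a row does not reach only later rows make up. A row lasts 1/8 s, in which the tool goes at most 62.5 mm and 10.7 degrees, less where a joint would pass 70% of its speed; a pose out of reach is approached as far as the arm can. A call with a gripper value outside its range is refused whole. "hand" is the gripper command: -1 is fully open, 1 is shut, values between are in proportion, set as the call begins (left out, the last holds). The fingers move at their own pace and stop on an object; "grip_force" is the grip in N (left out, the last holds). Time passes only in rows, so rows that repeat a pose let the fingers close. It gives the time, the measured TCP pose, the force and the opening at its end, in the units of the state.
- ctrl.observe(): the state, without advancing time (a new reading comes with each control period).
- ctrl.capture(name): name is "scene" or "top" or "wrist"; returns the picture (420x560x3 uint8, blue, green, red); there is no depth.
- ctrl.camera_params(name): a dict with "mtx" (3x3 intrinsics, pixels), "D" ([k1, k2, p1, p2, k3] as OpenCV has them; the pictures are not rectified), "rvec" (rotation vector, rad) and "tvec" (3), from world to camera coordinates, as OpenCV has them. Camera axes: x right, y down, z forward; pixel columns grow to the right and rows downward; lengths in m; the calibration is good to about 2 mm. A picture is of the moment at which its call begins: read the wrist's pose just before it. camera_params takes no time and is no camera call; for the wrist camera it gives the pose at the moment of the call.
- ctrl.hand_in(): hands the job in, once; it reports no verdict.
The state is a dict: "t": time; "qpos": joint angles; "dq": joint speeds; "effort": joint torques, N m; "eef_pos": TCP position; "tcp_rot": TCP orientation; "ft_force": force on the tool from outside, world axes, zero at the start; "ft_torque": the same for the moment, N m; "opening": finger opening in m.
Only numpy, scipy, OpenCV 4.12 (cv2) and the standard library are available. Lean on these libraries where they do the work, as an engineer would, in place of code of your own. Each camera call takes 0.05 s, during which the arm holds its last target. There are 200 camera calls.

## Working session

There is one attempt and no reset: what is moved stays moved. The work goes in short steps, Python scripts to look and compute and a tool call to move; the robot and the scene stay as the last step left them, time stands still between calls to the robot, and variables do not carry over. Pictures are saved under pics/ and viewed, on a budget of 10 in all, crops included, one or two more only if the job needs it, and the job is handed in when it is done.

Besides the shell and the picture viewer there is one more tool, called as name(argument=value, ...), one argument or row to a line, values as JSON. arm_command: Moves the arm, as the interface text tells. Its arguments: {"type":"object","properties":{"targets":{"type":"string"},"hand":{"type":"number"},"grip_force":{"type":"number"}},"required":["targets"]}

```bash
mkdir -p pics; ls
cat > h.py <<'E'
import numpy as np, cv2
from cell import ctrl
def ray(cam,uv,z,cp=None):
    p=cp or ctrl.camera_params(cam)
    M=np.array(p["mtx"],float);D=np.array(p["D"],float)
    R=cv2.Rodrigues(np.array(p["rvec"],float))[0];t=np.array(p["tvec"],float).reshape(3)
    u=cv2.undistortPoints(np.array(uv,float).reshape(-1,1,2),M,D).reshape(-1,2)
    d=np.c_[u,np.ones(len(u))]@R; c=-R.T@t
    z=np.broadcast_to(z,(len(u),))
    return c+d*((z-c[2])/d[:,2])[:,None]
def proj(cam,X,cp=None):
    p=cp or ctrl.camera_params(cam)
    return cv2.projectPoints(np.array(X,float).reshape(-1,1,3),np.array(p["rvec"],float),np.array(p["tvec"],float),np.array(p["mtx"],float),np.array(p["D"],float))[0].reshape(-1,2)
E
python3 - <<'E'
from h import *
print(ctrl.observe(),ctrl.grip_point_offset)
for n in("top","scene"):
    im=ctrl.capture(n);cv2.imwrite(f"pics/{n}0.png",cv2.resize(im,(784,588),interpolation=cv2.INTER_CUBIC));cv2.imwrite(f"{n}0_raw.png",im)
    p=ctrl.camera_params(n);R=cv2.Rodrigues(np.array(p["rvec"],float))[0];print(n,-R.T@np.array(p["tvec"]).reshape(3))
E
```

```text
pics
{'t': 0.0, 'qpos': array([ 1.00272283e+00,  2.91286666e-01, -1.54131931e-01,  1.12670797e+00,
       -4.43291562e-06,  1.43149373e+00]), 'dq': array([ 0.00071783, -0.00082908, -0.00042366, -0.00026461,  0.00068907,
        0.00080897]), 'effort': array([-1.32766279e-03, -5.37146473e+01,  3.31368971e+01,  1.59627636e-02,
       -2.11392608e-04, -1.19334959e-05]), 'eef_pos': array([0.21802711, 0.47709623, 0.2307269 ]), 'tcp_rot': array([-6.68267103e-01, -3.06922646e+00,  1.96232183e-03]), 'ft_force': array([ 0.86970648, -0.19323907, -0.18879571]), 'ft_torque': array([0.00434113, 0.02695803, 0.00445869]), 'opening': 0.08514757875776771} 0.0187
top [ 0.41678726 -0.27121628  0.91819284]
scene [-0.19570863 -0.71706548  0.9415109 ]
```

View pics/top0.png

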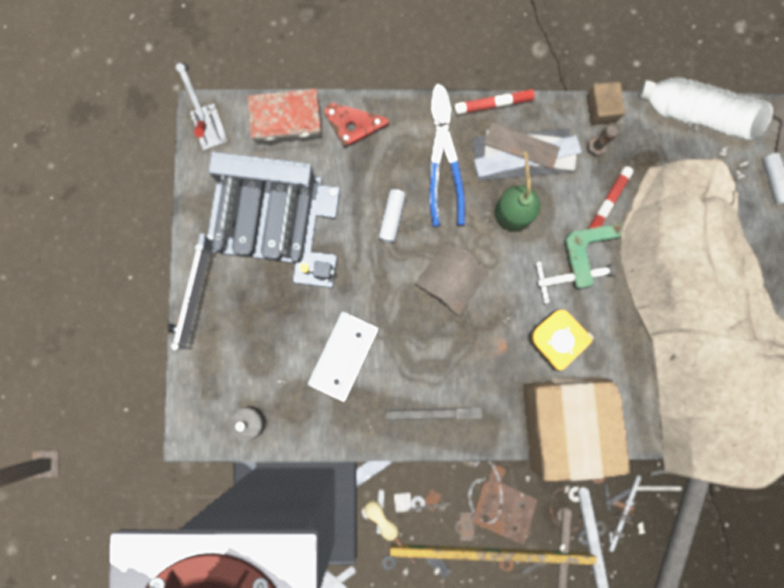

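View pics/scene0.png

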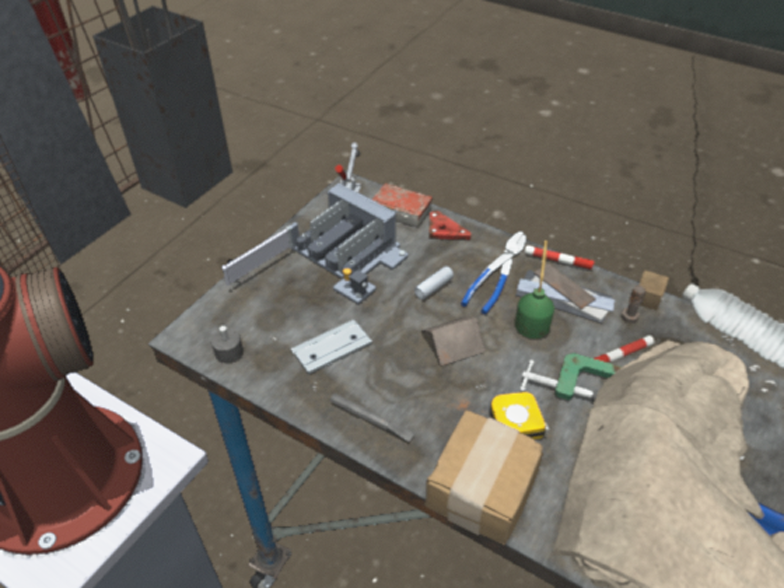

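Top view (784-wide): blade at (344,357), with its holes offset towards the right, so the tang is on the right. Roof off-cut at (453,278), rack at (260,210), gate open at (190,290), nipple at (392,215), tape at (561,340), chisel at (434,414). I'll enlarge the working area.

Run:
```python
from h import *
im=cv2.imread("top0_raw.png")
c=im[100:300,115:355]; cv2.imwrite("pics/crop1.png",cv2.resize(c,None,fx=3.3,fy=3,interpolation=cv2.INTER_CUBIC) if 0 else cv2.resize(c,(720,600),interpolation=cv2.INTER_CUBIC))
hsv=cv2.cvtColor(im,cv2.COLOR_BGR2HSV)
m=((hsv[...,2]>180)&(hsv[...,1]<50)).astype(np.uint8); k=np.zeros_like(m);k[215:295,210:280]=1
cs=cv2.findContours(m*k,cv2.RETR_EXTERNAL,cv2.CHAIN_APPROX_NONE)[0];c=max(cs,key=cv2.contourArea)
r=cv2.minAreaRect(c);b=cv2.boxPoints(r);print(r,b)
W=ray("top",b,0.01);print(W.round(4),W.mean(0));print([np.linalg.norm(W[i]-W[i-1]).round(4) for i in range(4)])
# holes
g=((hsv[...,2]<140)).astype(np.uint8)*k
inn=np.zeros_like(m);cv2.fillPoly(inn,[cv2.convexHull(c)],1);inn=cv2.erode(inn,np.ones((5,5)))
n,l,s,ce=cv2.connectedComponentsWithStats(g*inn);print(s[1:,4],ce[1:],ray("top",ce[1:],0.01).round(4))
```

```text
((244.7372283935547, 254.2773895263672), (31.172700881958008, 59.20396041870117), 25.016895294189453) [[218.0949  274.51096]
 [243.13138 220.86133]
 [271.37958 234.04382]
 [246.34308 287.69345]]
[[ 0.3791 -0.1446  0.01  ]
 [ 0.497  -0.1987  0.01  ]
 [ 0.4676 -0.2613  0.01  ]
 [ 0.3504 -0.2066  0.01  ]] [ 0.42353377 -0.20281334  0.01      ]
[np.float64(0.0683), np.float64(0.1297), np.float64(0.0692), np.float64(0.1293)]
[2 2] [[255.5 239. ]
 [240.  272.5]] [[ 0.4567 -0.2262  0.01  ]
 [ 0.3834 -0.1926  0.01  ]]
```

View pics/crop1.png

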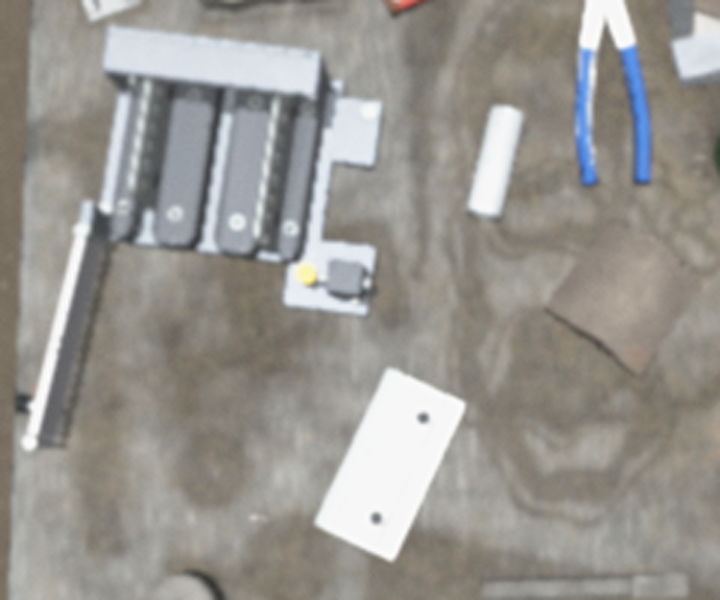

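Run:
```python
from h import *
f=lambda x,y:(115+x/3-.33,100+y/3-.33)
def P(name,pts,z): print(name,ray("top",[f(*p) for p in pts],z).round(4).tolist())
P("roof z0",[(548,310),(618,228),(700,278),(636,373)],0)
P("roof z46",[(548,310),(618,228),(700,278),(636,373)],0.046)
P("keeper bl br fr fl",[(111,27),(325,50),(320,97),(104,72)],0.089)
P("slot front/back",[(208,245),(224,92)],0.01)
P("ribs corners: L rib front,R rib front",[(160,243),(200,245),(220,247),(262,252)],0.034)
P("gate hinge top, edge",[(88,203),(30,443)],0.059)
P("roller",[(307,274)],0.05)
P("nipple chisel tape",[(496,160),(590,586)],0.014)
im=cv2.imread("scene0_raw.png")
a=cv2.resize(im[215:275,285:365],(400,300),interpolation=cv2.INTER_CUBIC)
b=cv2.resize(im[125:225,150:300],(600,400),interpolation=cv2.INTER_CUBIC)[:300]
t=cv2.imread("top0_raw.png");c=cv2.resize(t[170:230,290:355],(325,300),interpolation=cv2.INTER_CUBIC)
out=np.zeros((600,800,3),np.uint8);out[:300,:400]=a;out[:300,400:725]=c;out[300:,:600]=b
cv2.imwrite("pics/crop2.png",out)
```

```text
roof z0 [[0.5382, -0.3198, 0.0], [0.6009, -0.3734, 0.0], [0.5625, -0.435, 0.0], [0.4905, -0.3855, 0.0]]
roof z46 [[0.5321, -0.3174, 0.046], [0.5916, -0.3682, 0.046], [0.5552, -0.4268, 0.046], [0.4868, -0.3797, 0.046]]
keeper bl br fr fl [[0.7255, -0.012, 0.089], [0.7087, -0.1613, 0.089], [0.6751, -0.1584, 0.089], [0.6932, -0.0082, 0.089]]
slot front/back [[0.586, -0.0655, 0.01], [0.7037, -0.0748, 0.01]]
ribs corners: L rib front,R rib front [[0.5831, -0.036, 0.034], [0.5816, -0.0652, 0.034], [0.5801, -0.0797, 0.034], [0.5764, -0.1104, 0.034]]
gate hinge top, edge [[0.6073, 0.0094, 0.059], [0.4375, 0.0444, 0.059]]
roller [[0.5576, -0.1456, 0.05]]
nipple chisel tape [[0.6499, -0.2808, 0.014], [0.3345, -0.3483, 0.014]]
```

View pics/crop2.png

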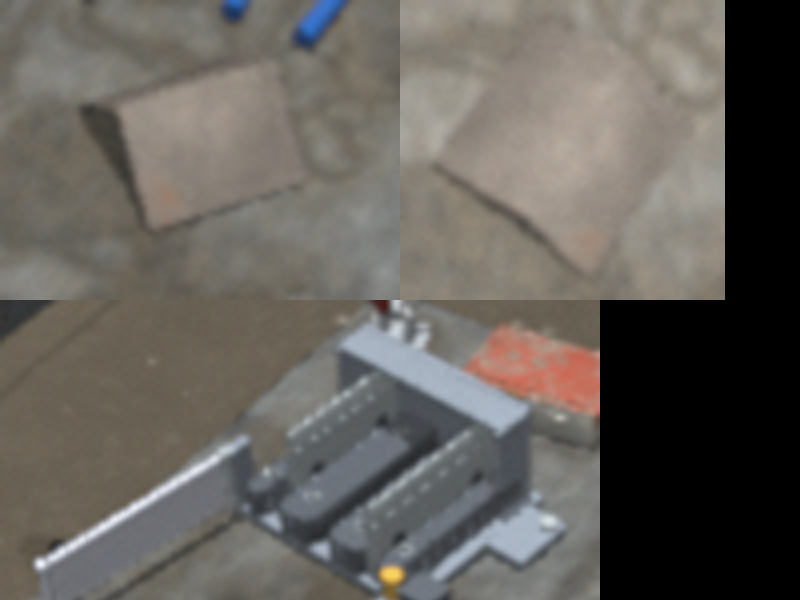

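Run:
```python
from h import *
g=lambda x,y:(285+x/5-.4,215+y/5-.4)
S=lambda p,z:ray("scene",[g(*q) for q in p],z)
r=S([(105,104),(280,62)],.046);b=S([(150,231),(307,182)],0)
t=ray("top",[(290+(x-400)/5-.4,170+y/5-.4) for x,y in [(433,163),(592,277),(690,118)]],0)
ang=lambda a,b:np.degrees(np.arctan2(*(b-a)[1::-1]))
print("ridge",r,np.linalg.norm(r[1]-r[0]),ang(*r));print("bottom",b,np.linalg.norm(b[1]-b[0]),ang(*b))
print("top A D C",t,np.linalg.norm(t[1]-t[0]),ang(t[0],t[1]),ang(t[1],t[2]))
# dist of bottom line from ridge
u=(r[1]-r[0])[:2];u/=np.linalg.norm(u);n=np.array([-u[1],u[0]]);print((r[:,:2]-b[:,:2])@n)
print(ray("top",[(560.5/1.4,340/1.4)],.033))
# blade from scene
im=cv2.imread("scene0_raw.png");hsv=cv2.cvtColor(im,cv2.COLOR_BGR2HSV)
m=((hsv[...,2]>170)&(hsv[...,1]<50)).astype(np.uint8);k=np.zeros_like(m);k[225:268,203:270]=1
c=max(cv2.findContours(m*k,0,1)[0],key=cv2.contourArea);M=cv2.moments(c);print("blade",ray("scene",[(M['m10']/M['m00'],M['m01']/M['m00'])],.009))
```

```text
ridge [[ 0.51205687 -0.34288138  0.046     ]
 [ 0.58064877 -0.40113671  0.046     ]] 0.08999183883875593 -40.34135537980033
bottom [[ 0.48921244 -0.38292028  0.        ]
 [ 0.55653005 -0.43281443  0.        ]] 0.08379192118731515 -36.54493011756644
top A D C [[ 0.53998895 -0.3172374   0.        ]
 [ 0.48826615 -0.38843907  0.        ]
 [ 0.56051634 -0.4340619   0.        ]] 0.08800525872306644 -125.995665392281 -32.27061817493189
[0.04530581 0.03975781]
[[ 0.44658755 -0.54103438  0.033     ]]
blade [[ 0.42089734 -0.2011054   0.009     ]]
```

arm_command(
  targets="50 -60 0 0 0 0;90 -120 0 0 0 0;120 -180 0 0 0 0;140 -240 0 0 0 0;160 -300 0 0 0 0;170 -360 0 0 0 0;180 -420 0 0 0 0;190 -480 0 0 0 0;195 -540 0 0 0 0;198 -600 0 0 0 0;205 -650 0 0 0 0;205 -680 -40 0 0 0",
  hand=-1,
)

```text
t: 1.6
eef_pos: [0.425, -0.2066, 0.1926]
tcp_rot: [0.67, 3.064, -0.004]
ft_force: [0.1, 0.7, -0.4]
opening: 0.0856
```

arm_command(
  targets="-3 5 -60 0 0 0;-3 5 -120 0 0 0;-3 5 -160 0 0 0;-3 5 -178 0 0 0;-3 5 -182 0 0 0;-3 5 -182 0 0 0",
  hand=-0.67,
)

```text
t: 2.35
eef_pos: [0.4205, -0.1976, 0.0096]
tcp_rot: [0.668, 3.07, -0.0]
ft_force: [-0.5, 0.3, -0.1]
opening: 0.0708
```

Run:
```python
from h import *
cv2.imwrite("pics/w1.png",ctrl.capture("wrist"))
s=ctrl.observe();print(s['eef_pos'],s['ft_force'],s['opening'],s['qpos'])
```

```text
[ 0.42079327 -0.19784138  0.01000296] [0.10078246 0.48525089 0.10472799] 0.07136658699590157 [-5.96931862e-01  4.38872451e-01 -6.16616177e-01  5.14241786e-01
  1.10396819e-05 -1.68187990e-01]
```

View pics/w1.png

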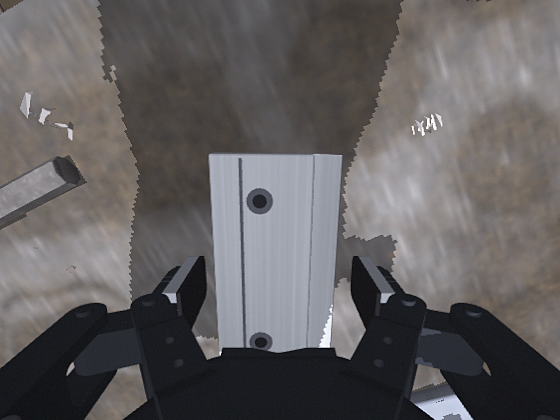

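arm_command(
  targets="1 -2 -4 0 0 0;1 -3 -8 0 0 0;1 -3 -8 0 0 0",
)

```text
t: 2.78
eef_pos: [0.4212, -0.2006, 0.0012]
tcp_rot: [-0.669, -3.069, -0.0]
ft_force: [0.5, -0.0, -0.1]
opening: 0.0712
```

arm_command(
  targets="0 0 -3 0 0 0;0 0 -3 0 0 0",
)

```text
t: 3.02
eef_pos: [0.4211, -0.2004, -0.0019]
tcp_rot: [-0.668, -3.069, -0.0]
ft_force: [0.8, -0.7, -0.4]
opening: 0.0714
```

arm_command(
  targets="0 0 -2 0 0 0;0 0 -2 0 0 0;0 0 -2 0 0 0;0 0 -2 0 0 0",
  hand=0.2,
  grip_force=60,
)

```text
t: 3.52
eef_pos: [0.4214, -0.2007, -0.0024]
tcp_rot: [0.668, 3.069, -0.001]
ft_force: [-5.9, 3.2, 25.9]
opening: 0.0616
```

arm_command(
  targets="0 0 3 0 0 0;0 0 6 0 0 0;0 0 30 0 0 0;0 0 60 0 0 0;0 0 60 0 0 0",
  grip_force=80,
)

```text
t: 4.15
eef_pos: [0.4225, -0.2013, 0.0576]
tcp_rot: [0.668, 3.067, -0.002]
ft_force: [-0.2, -1.4, -4.9]
opening: 0.06
```

Run:
```python
from h import *
cv2.imwrite("pics/w2.png",ctrl.capture("wrist"))
s=ctrl.observe();print(s['eef_pos'],s['ft_force'],s['ft_torque'],s['opening'],s['qpos'])
```

```text
[ 0.42169003 -0.20080201  0.05642296] [ 0.7138575  -0.5028579  -3.86802696] [0.00823985 0.03407791 0.03686557] 0.0598187174161928 [-6.01119749e-01  3.66943328e-01 -5.65446925e-01  6.37078167e-01
 -2.56968089e-05 -1.72347625e-01]
```

View pics/w2.png

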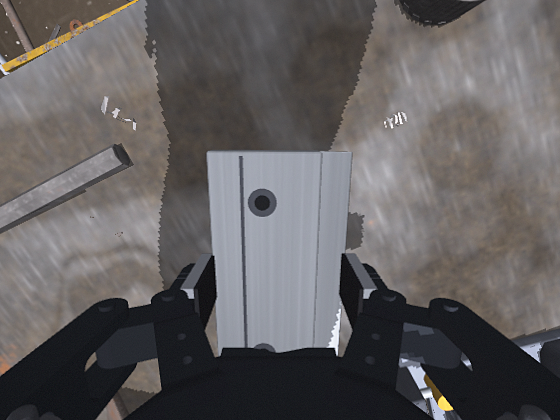

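Run:
```python
from h import *
from scipy.spatial.transform import Rotation as R
s=ctrl.observe()
cp=ctrl.camera_params("wrist")
q=ray("wrist",[(262,203),(208,152),(352,152),(241,250)],s['eef_pos'][2]+.0124,cp);print(q)
y=R.from_rotvec(s['tcp_rot']).as_matrix()[:,1];a=np.radians(-24.7);u=np.array([np.cos(a),np.sin(a),0])
print("tool y",y,"along u, y:",[( (p-s['eef_pos'])@u,(p-s['eef_pos'])@y) for p in q])
a=np.radians(-37);u=np.array([np.cos(a),np.sin(a),0])
r=(R.from_rotvec(u*np.radians(45))*R.from_rotvec([0,0,np.radians(-12.3)])).as_rotvec(degrees=True);print(r,np.linalg.norm(r), (np.array([.500,-.404,.079])-s['eef_pos'])*1000)
```

```text
[[ 0.38594126 -0.192689    0.06882296]
 [ 0.35641432 -0.20393054  0.06882296]
 [ 0.38174336 -0.14860216  0.06882296]
 [ 0.40208416 -0.21111924  0.06882296]]
tool y [ 4.15754544e-01  9.09476825e-01 -2.53046221e-04] along u, y: [(np.float64(-0.035868203174174114), np.float64(-0.007487253159584214)), (np.float64(-0.05799620648913674), np.float64(-0.02998713711138844)), (np.float64(-0.05810447764530004), np.float64(0.030863410263043355)), (np.float64(-0.013500864430632378), np.float64(-0.017537647903891215))]
[ 38.70422687 -23.11815198 -11.66018821] 46.5663625108486 [  78.30997267 -203.19798833   22.57704389]
```

arm_command(
  targets="15 -40 50 7.7 -4.6 -2.3;30 -80 80 15.5 -9.2 -4.7;45 -120 80 23.2 -13.9 -7;60 -160 80 31 -18.5 -9.3;70 -190 70 38.7 -23.1 -11.7;76 -201 40 38.7 -23.1 -11.7;76 -201 23 38.7 -23.1 -11.7;76 -201 23 38.7 -23.1 -11.7",
)

```text
t: 5.2
eef_pos: [0.4967, -0.3997, 0.0775]
tcp_rot: [0.855, 2.56, 1.063]
ft_force: [0.1, 0.6, -3.9]
opening: 0.0601
```

Run:
```python
from h import *
from scipy.spatial.transform import Rotation as R
s=ctrl.observe();print(s['eef_pos'],R.from_rotvec(s['tcp_rot']).as_matrix().round(3),s['ft_force'],s['qpos'].round(2),s['opening'])
a=ctrl.capture("top")[150:300,240:440];b=ctrl.capture("scene")[190:300,240:387]
cv2.imwrite("pics/p3.png",np.hstack([cv2.resize(x,(400,300),interpolation=cv2.INTER_CUBIC) for x in(a,b)]))
```

```text
[ 0.49674013 -0.39972816  0.07752576] [[-0.8    0.425  0.423]
 [ 0.6    0.564  0.567]
 [ 0.002  0.708 -0.706]] [ 0.05190801  0.57343414 -3.91145077] [-1.13  0.9   0.2   1.31  0.68 -0.64] 0.06012101465391022
```

View pics/p3.png

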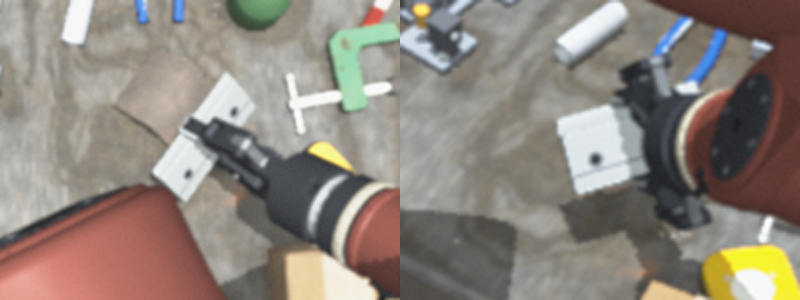

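The blade is held at 45°, parallel to the ridge and just off the roof face. I'll move in along the tool axis.

arm_command(
  targets="8 11 -14 0 0 0;17 23 -28 0 0 0;21 28 -35 0 0 0;21 28 -35 0 0 0",
)

```text
t: 5.8
eef_pos: [0.5186, -0.3731, 0.0451]
tcp_rot: [0.852, 2.559, 1.058]
ft_force: [0.0, -1.0, -4.0]
opening: 0.0603
```

arm_command(
  targets="2 2 -3 0 0 0;4 5 -6 0 0 0;4 5 -6 0 0 0",
)

```text
t: 6.18
eef_pos: [0.5222, -0.3683, 0.0382]
tcp_rot: [0.854, 2.559, 1.059]
ft_force: [0.2, -0.2, -3.4]
opening: 0.0604
```

arm_command(
  targets="1 2 -2 0 0 0;2.5 3.5 -4 0 0 0;2.5 3.5 -4 0 0 0",
)

```text
t: 6.55
eef_pos: [0.5236, -0.3666, 0.0361]
tcp_rot: [0.856, 2.558, 1.056]
ft_force: [-18.5, -5.5, 16.0]
opening: 0.06
```

arm_command(
  targets="-1 -1 1 0 0 0;-1 -1 1 0 0 0;-1 -1 1 0 0 0;-1 -1 1 0 0 0",
  hand=-0.7,
)

```text
t: 7.05
eef_pos: [0.5238, -0.3659, 0.0351]
tcp_rot: [0.854, 2.559, 1.059]
ft_force: [-0.6, -0.7, -3.8]
opening: 0.0724
```

arm_command(
  targets="-6 -8 10 0 0 0;-13 -17 21 0 0 0;-26 -34 42 0 0 0;-40 -54 66 0 0 0;-40 -54 66 0 0 0",
)

```text
t: 7.68
eef_pos: [0.4834, -0.4228, 0.1037]
tcp_rot: [0.854, 2.556, 1.054]
ft_force: [-0.5, 0.4, -0.9]
opening: 0.0725
```

Run:
```python
from h import *
s=ctrl.observe();print(s['eef_pos'],s['ft_force'],s['qpos'].round(2),s['opening'])
cv2.imwrite("t4.png",ctrl.capture("top"));cv2.imwrite("s4.png",ctrl.capture("scene"));w=ctrl.capture("wrist")
a=cv2.imread("t4.png")[150:300,240:440];b=cv2.imread("s4.png")[190:300,240:387]
p=[cv2.resize(x,(400,300),interpolation=cv2.INTER_CUBIC) for x in(a,b,w)]
cv2.imwrite("pics/p4.png",np.vstack([np.hstack(p[:2]),np.hstack([p[2],p[2]*0])]))
import json;c=ctrl.camera_params("wrist");json.dump({k:np.array(v).tolist() for k,v in c.items()},open("w4.json","w"));cv2.imwrite("w4.png",w)
```

```text
[ 0.48344751 -0.42283259  0.10369279] [-0.49179808  0.39266409 -0.93194036] [-1.16  0.89  0.27  1.39  0.67 -0.67] 0.07250697834981908
```

View pics/p4.png

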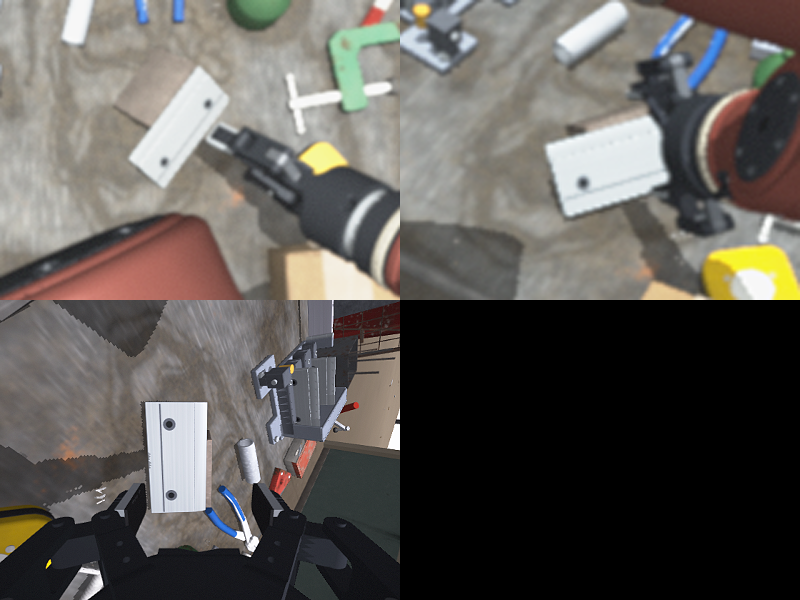

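Run:
```python
from h import *
import json
c={k:np.array(v,float) for k,v in json.load(open("w4.json")).items()}
im=cv2.imread("w4.png");hsv=cv2.cvtColor(im,cv2.COLOR_BGR2HSV)
m=((hsv[...,2]>165)&(hsv[...,1]<45)).astype(np.uint8);k=np.zeros_like(m);k[130:315,190:300]=1
m=cv2.morphologyEx(m*k,cv2.MORPH_OPEN,np.ones((5,5)))
ct=max(cv2.findContours(m,0,1)[0],key=cv2.contourArea);h=cv2.convexHull(ct)
ap=cv2.approxPolyN(h,4).reshape(-1,2).astype(float);print(cv2.contourArea(ct),ap)
# order: TL,TR,BR,BL in image ; left = tang, top image = -u end
o=ap[np.argsort(ap[:,1])];t=o[:2][np.argsort(o[:2,0])];b=o[2:][np.argsort(o[2:,0])]
q=np.array([t[0],t[1],b[1],b[0]])
# blade frame: nose +y ; out of roof +z ; x=y cross z.  nose up-slope, normal h2+z -> x = nose x normal
for sx in (1,-1):
    ob=np.array([[-63*sx,-32,5],[-63*sx,32,2],[63*sx,32,2],[63*sx,-32,5]],float)/1000
    ok,rv,tv,e=cv2.solvePnPGeneric(ob,q,c["mtx"],c["D"])
    Rw=cv2.Rodrigues(c["rvec"])[0];
    for r,t_,ee in zip(rv,tv,e):
        Rb=Rw.T@cv2.Rodrigues(r)[0];p=Rw.T@(t_.ravel()-c["tvec"].ravel());print(sx,ee,p.round(4),Rb.round(3).tolist())
```

```text
8826.5 [[302. 143.]
 [287. 295.]
 [230. 297.]
 [224. 143.]]
1 [4.21483367] [ 0.5247 -0.3771  0.0215] [[0.742, 0.603, -0.292], [-0.67, 0.686, -0.284], [0.029, 0.406, 0.913]]
-1 [4.21483367] [ 0.5229 -0.3789  0.028 ] [[-0.742, 0.628, 0.234], [0.67, 0.71, 0.218], [-0.029, 0.319, -0.947]]
```

Run:
```python
from h import *
import json
c={k:np.array(v,float) for k,v in json.load(open("w4.json")).items()}
g=cv2.imread("w4.png",0)
q=np.array([(203.7,143.5),(290,143),(291,296),(210,298.5)],np.float32).reshape(-1,1,2)
q2=cv2.cornerSubPix(g,q.copy(),(6,6),(-1,-1),(3,50,.01)).reshape(-1,2).astype(float);print(q2)
Rw=cv2.Rodrigues(c["rvec"])[0]
ob=np.array([[-63,-32,5],[-63,32,2],[63,32,2],[63,-32,5]],float)/1000
for Q in (q2,q.reshape(-1,2).astype(float)):
    ok,rv,tv,e=cv2.solvePnPGeneric(ob,Q,c["mtx"],c["D"])
    for r,t_,ee in zip(rv,tv,e):
        Rb=Rw.T@cv2.Rodrigues(r)[0];p=Rw.T@(t_.ravel()-c["tvec"].ravel());print(ee,p.round(4),Rb.round(3).tolist(),"grip end",(p+Rb@[-.063,0,0]).round(4),"nose",(p+Rb@[0,.032,0]).round(4),"tang",(p+Rb@[0,-.032,0]).round(4))
```

```text
[[202.42956543 142.55000305]
 [289.65646362 142.70349121]
 [287.12298584 292.71591187]
 [209.8243103  293.1711731 ]]
[0.63874771] [ 0.5152 -0.386   0.0197] [[0.802, 0.434, -0.411], [-0.597, 0.555, -0.58], [-0.024, 0.71, 0.704]] grip end [ 0.4647 -0.3484  0.0212] nose [ 0.5291 -0.3682  0.0425] tang [ 0.5014 -0.4037 -0.003 ]
[1.06418654] [ 0.5155 -0.3866  0.0219] [[0.773, 0.433, -0.463], [-0.632, 0.579, -0.515], [0.045, 0.691, 0.721]] grip end [ 0.4668 -0.3468  0.0191] nose [ 0.5294 -0.3681  0.044 ] tang [ 5.016e-01 -4.051e-01 -2.000e-04]
```

arm_command(
  targets="-10 -10 50 0 0 0;0 10 90 -8 6 0;5 30 110 -16 12 0;10 50 115 -24 18 0;15 70 115 -32 24.1 0;20 85 115 -40 30.1 0;25 100 115 -48 36.2 0;30 110 110 -56 42.2 0;30 110 100 -64 48.2 0;30 110 90 -71.9 54.2 0;30 110 80 -71.9 54.2 0;30 110 70 -71.9 54.2 0",
  hand=0.39,
)

```text
t: 9.32
eef_pos: [0.5138, -0.3097, 0.1706]
tcp_rot: [-0.854, -2.559, 1.057]
ft_force: [0.2, 0.1, 1.1]
opening: 0.0262
```

```bash
cat > st.py <<'E'
from h import *
from scipy.spatial.transform import Rotation as R
s=ctrl.observe();print(s['t'],s['eef_pos'].round(4),s['ft_force'].round(1),s['qpos'].round(2),s['opening'].round(4));print(R.from_rotvec(s['tcp_rot']).as_matrix().round(3))
E
python3 st.py
```

```text
Traceback (most recent call last):
  File "st.py", line 3, in <module>
    s=ctrl.observe();print(s['t'],s['eef_pos'].round(4),s['ft_force'].round(1),s['qpos'].round(2),s['opening'].round(4));print(R.from_rotvec(s['tcp_rot']).as_matrix().round(3))
                                                                                                  ^^^^^^^^^^^^^^^^^^
AttributeError: 'float' object has no attribute 'round'
```

arm_command(
  targets="-3 -4 -40 0 0 0;-7 -10 -80 0 0 0;-7 -10 -92 0 0 0;-7 -10 -92 0 0 0",
)

```text
t: 9.82
eef_pos: [0.5066, -0.3206, 0.0802]
tcp_rot: [-0.856, -2.558, 1.059]
ft_force: [0.6, -0.3, -0.1]
opening: 0.0258
```

```bash
sed -i "s/s\['opening'\].round(4)/s['opening']/" st.py; python3 st.py
python3 - <<'E'
from h import *
a=ctrl.capture("top")[150:300,220:420];b=ctrl.capture("scene")[190:300,240:387];w=ctrl.capture("wrist")
s=ctrl.observe();T=np.array([.4773,-.3595,.0246])
n=proj("wrist",[[.5152-.0504,-.386+.0378,.026],[.5152-.0504+.0136,-.386+.0378+.018,.026+.0226]]);print(n)
for p in n: cv2.circle(w,tuple(int(v) for v in p),4,(0,0,255),1)
p=[cv2.resize(x,(400,300),interpolation=cv2.INTER_CUBIC) for x in(a,b,w)]
cv2.imwrite("pics/p5.png",np.vstack([np.hstack(p[:2]),np.hstack([p[2],p[2]*0])]))
E
```

```text
9.825 [ 0.5066 -0.3206  0.0802] [ 0.6 -0.3 -0.1] [-0.32  0.82  0.05  1.12 -0.73  0.44] 0.025831487363810867
[[-0.798  0.425 -0.426]
 [ 0.602  0.565 -0.564]
 [ 0.001 -0.707 -0.707]]
[[284.58648876 199.71960609]
 [285.51484191 211.17399609]]
```

View pics/p5.png

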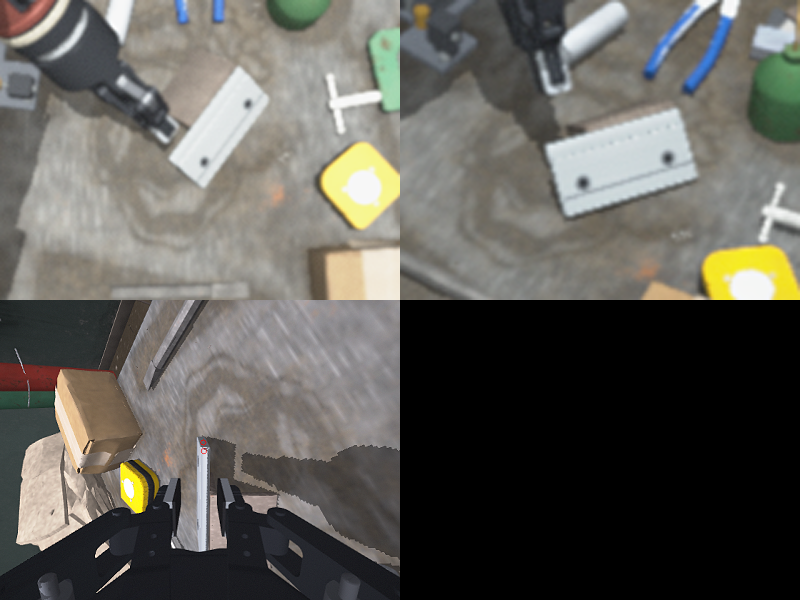

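arm_command(
  targets="-1 4 -4 0 0 0;-10 -9 -18 0 0 0;-20 -23 -36 0 0 0;-26 -31 -47 0 0 0;-31 -38 -55 0 0 0;-31 -38 -55 0 0 0",
)

```text
t: 10.72
eef_pos: [0.4754, -0.3581, 0.0241]
tcp_rot: [-0.854, -2.557, 1.06]
ft_force: [-0.2, 0.3, 0.9]
opening: 0.0259
```

```bash
python3 st.py
python3 - <<'E'
from h import *
w=ctrl.capture("wrist");cv2.imwrite("pics/p6.png",w)
E
```

```text
10.725 [ 0.4754 -0.3581  0.0241] [-0.2  0.3  0.9] [-0.39  0.84 -0.07  0.9  -0.75  0.35] 0.02587980712223615
[[-0.799  0.424 -0.427]
 [ 0.601  0.565 -0.565]
 [ 0.002 -0.708 -0.706]]
```

View pics/p6.png

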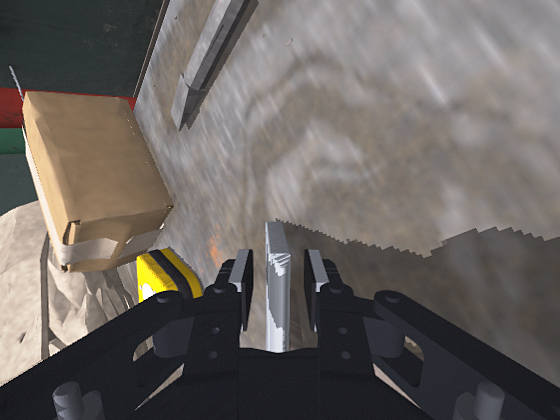

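The blade sits centred between the pads with no contact force, so I'll close on it.

arm_command(
  targets="0 0 0 0 0 0;0 0 0 0 0 0;0 0 0 0 0 0;0 0 0 0 0 0",
  hand=1,
  grip_force=110,
)

```text
t: 11.28
eef_pos: [0.476, -0.3584, 0.0258]
tcp_rot: [-0.853, -2.557, 1.063]
ft_force: [-3.3, -0.3, 6.3]
opening: 0.0072
```

arm_command(
  targets="2 2 6 0 0 0;3 3 20 0 0 0;0 0 50 0 0 0;0 0 90 0 0 0;0 0 90 0 0 0",
)

```text
t: 11.9
eef_pos: [0.4778, -0.3586, 0.1178]
tcp_rot: [-0.858, -2.561, 1.062]
ft_force: [0.0, -0.8, -3.7]
opening: 0.0072
```

Run:
```python
from h import *
from scipy.spatial.transform import Rotation as R
a=np.radians(-37);u=np.array([np.cos(a),np.sin(a),0])
r=(R.from_rotvec([0,0,np.radians(31.2)])*R.from_rotvec(u*np.radians(45))).as_rotvec(degrees=True);print(r,np.linalg.norm(r));print([(r*k/6).round(1).tolist() for k in range(1,7)])
```

```text
[ 42.39741902 -16.61536682  29.56393238] 54.29215092112723
[[7.1, -2.8, 4.9], [14.1, -5.5, 9.9], [21.2, -8.3, 14.8], [28.3, -11.1, 19.7], [35.3, -13.8, 24.6], [42.4, -16.6, 29.6]]
```

arm_command(
  targets="0 0 20 7.1 -2.8 4.9;0 10 40 14.1 -5.5 9.9;10 50 50 21.2 -8.3 14.8;25 90 50 28.3 -11.1 19.7;40 135 50 35.3 -13.8 24.6;55 180 50 42.4 -16.6 29.6;70 225 45 42.4 -16.6 29.6;85 265 35 42.4 -16.6 29.6;94 287 22 42.4 -16.6 29.6;94 287 12 42.4 -16.6 29.6;94 287 12 42.4 -16.6 29.6",
)

```text
t: 13.28
eef_pos: [0.5685, -0.0712, 0.1251]
tcp_rot: [-0.155, -3.135, 0.002]
ft_force: [0.4, -0.8, -4.4]
opening: 0.0071
```

```bash
python3 st.py
python3 - <<'E'
from h import *
import json
c=ctrl.camera_params("wrist");json.dump({k:np.array(v).tolist() for k,v in c.items()},open("w7.json","w"))
w=ctrl.capture("wrist");cv2.imwrite("pics/p7.png",cv2.resize(w,(784,588),interpolation=cv2.INTER_CUBIC));cv2.imwrite("w7.png",w);cv2.imwrite("t7.png",ctrl.capture("top"));cv2.imwrite("s7.png",ctrl.capture("scene"))
E
```

```text
13.275 [ 0.5685 -0.0712  0.1251] [ 0.4 -0.8 -4.4] [-0.25  0.46 -0.19  0.92 -0.   -0.15] 0.0071178342746791145
[[-0.995  0.099 -0.003]
 [ 0.099  0.995 -0.001]
 [ 0.003 -0.001 -1.   ]]
```

View pics/p7.png

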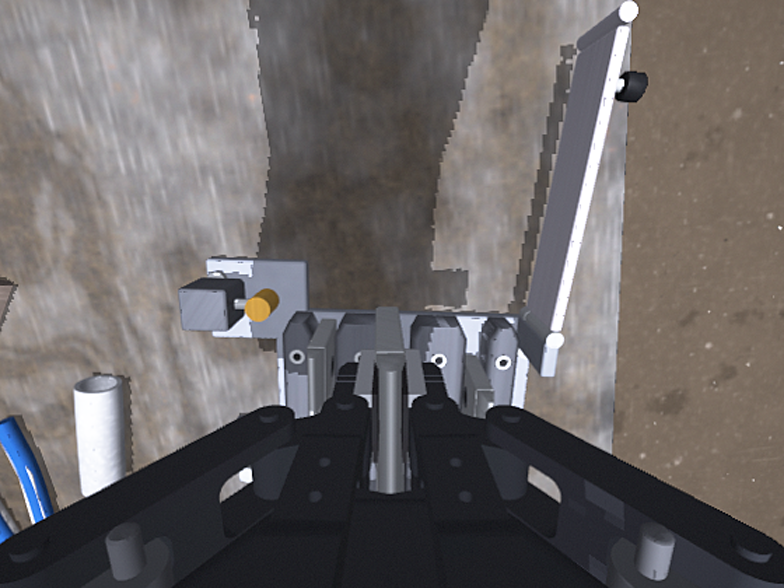

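Run:
```python
from h import *
import json
c={k:np.array(v,float) for k,v in json.load(open("w7.json")).items()}
w=lambda p,z:ray("wrist",np.array(p)/1.4,z,c)
sc=w([(297,356),(360,358),(439,360),(503,362)],.034);print("screws",sc,"mid",sc[[0,3]].mean(0),sc[[1,2]].mean(0),np.linalg.norm(sc[3]-sc[0]),np.linalg.norm(sc[2]-sc[1]))
d=sc[3]-sc[0];print("y-axis angle-90",np.degrees(np.arctan2(d[1],d[0]))-90)
print("base front",w([(300,316),(515,316)],.01),"rib front R",w([(425,316),(452,316)],.034))
print("hinge, gate edge",w([(554,340),(628,11)],.059))
print("neighbour noses front",w([(327,325),(478,362)],.074))
T=np.array([.5685,-.0712,.1251])
print("nose front L,R top; end mid",w([(376,310),(401,310)],T[2]+.034),w([(388,352)],T[2]+.034))
# hinge from top camera
im=cv2.imread("t7.png")
```

```text
screws [[ 0.59548049 -0.13017713  0.034     ]
 [ 0.60044196 -0.0928814   0.034     ]
 [ 0.60636191 -0.04601848  0.034     ]
 [ 0.61142745 -0.00798144  0.034     ]] mid [ 0.60345397 -0.06907928  0.034     ] [ 0.60340193 -0.06944994  0.034     ] 0.12323186854578655 0.04723536229026187
y-axis angle-90 -7.4352777839423965
base front [[ 0.57795087 -0.1306539   0.01      ]
 [ 0.59151716  0.00640516  0.01      ]] rib front R [[ 0.57802408 -0.05222047  0.034     ]
 [ 0.57956829 -0.03662612  0.034     ]]
hinge, gate edge [[0.58980169 0.01301668 0.059     ]
 [0.44050756 0.0446299  0.059     ]]
neighbour noses front [[ 0.5648897  -0.1019184   0.074     ]
 [ 0.59144882 -0.03005782  0.074     ]]
nose front L,R top; end mid [[ 0.5343272  -0.07185503  0.1591    ]
 [ 0.53498686 -0.06519204  0.1591    ]] [[ 0.54666678 -0.06986852  0.1591    ]]
```

Run:
```python
from h import *
f=lambda x,y:(115+x/3-.33,100+y/3-.33)
sc=ray("top",[f(*p) for p in [(122,205),(175,214),(237,222),(290,228)]],.034)
d=sc[0]-sc[3];print(sc,sc.mean(0),np.degrees(np.arctan2(d[1],d[0]))-90,np.linalg.norm(d))
sb=ray("top",[f(*p) for p in [(253,102),(198,95)]],.034);print("back screws",sb,sb.mean(0))
im=cv2.imread("top0_raw.png")
a=cv2.resize(im[105:190,145:230],(600,600),interpolation=cv2.INTER_CUBIC);cv2.imwrite("pics/p8.png",a)
```

```text
[[ 0.6112907  -0.00741719  0.034     ]
 [ 0.60453659 -0.04635305  0.034     ]
 [ 0.59854126 -0.09172298  0.034     ]
 [ 0.59405692 -0.13041365  0.034     ]] [ 0.60210636 -0.06897672  0.034     ] -7.976130810261878 0.12419795838044434
back screws [[ 0.68845345 -0.10157101  0.034     ]
 [ 0.69382586 -0.06088231  0.034     ]] [ 0.69113966 -0.08122666  0.034     ]
```

View pics/p8.png

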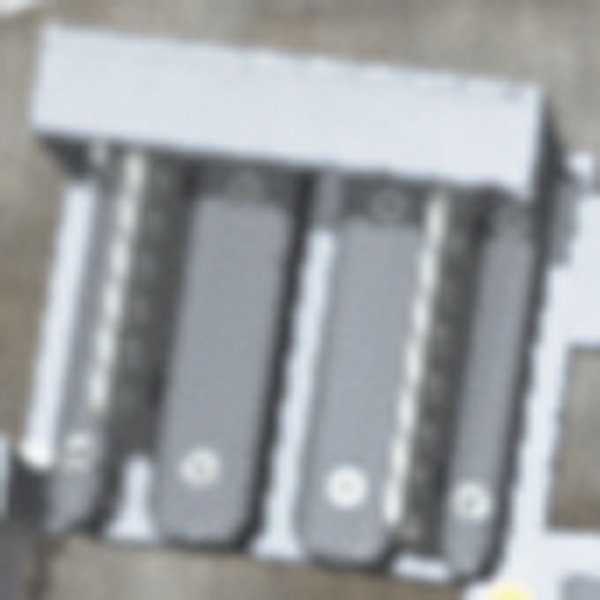

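Run:
```python
from h import *
import json
c={k:np.array(v,float) for k,v in json.load(open("w7.json")).items()}
w=lambda p,z:ray("wrist",np.array(p)/1.4,z,c)
for z in (.09,.095,.1): print(z,w([(376,308),(401,308)],z))
R=cv2.Rodrigues(c["rvec"])[0];print("cam",-R.T@c["tvec"].ravel(),"axis",R[2])
g=lambda x,y:(145+x/7.06-.43,105+y/7.06-.43)
F=ray("top",[g(78,448),g(200,467),g(347,486),g(470,502)],.034);B=ray("top",[g(248,183),g(390,207)],.034)
d=F[0]-F[3];e=B.mean(0)-F[1:3].mean(0);print(F.mean(0),np.degrees(np.arctan2(d[1],d[0]))-90,np.degrees(np.arctan2(e[1],e[0])),np.linalg.norm(e))
```

```text
0.09 [[ 0.55400575 -0.07633152  0.09      ]
 [ 0.55508666 -0.06541529  0.09      ]]
0.095 [[ 0.55254163 -0.07600325  0.095     ]
 [ 0.55359201 -0.06539541  0.095     ]]
0.1 [[ 0.55107751 -0.07567497  0.1       ]
 [ 0.55209735 -0.06537553  0.1       ]]
cam [ 0.50218004 -0.06471158  0.26698592] axis [ 0.26268171 -0.02914595 -0.96444224]
[ 0.60239531 -0.06898826  0.034     ] -8.024317730215827 -7.655990742521244 0.09051321871423894
```

arm_command(
  targets="2 3 -10 0 0 -0.9;4.5 6 -25 0 0 -1.8;4.5 6 -45 0 0 -1.8;4.5 6 -45 0 0 -1.8;4.5 6 -45 0 0 -1.8",
)

```text
t: 14.05
eef_pos: [0.5744, -0.065, 0.0814]
tcp_rot: [-0.205, -3.135, 0.002]
ft_force: [0.4, 0.2, -3.4]
opening: 0.0071
```

arm_command(
  targets="-4 0 -8 0 0 0;-4 0 -16 0 0 0;-4 0 -22 0 0 0;-4 0 -22 0 0 0",
)

```text
t: 14.55
eef_pos: [0.57, -0.0645, 0.0587]
tcp_rot: [-0.204, -3.134, 0.0]
ft_force: [0.7, 2.5, -6.0]
opening: 0.0076
```

arm_command(
  targets="0 0 -5 0 0 0;0 0 -9 0 0 0;0 0 -13 0 0 0;0 0 -13 0 0 0",
)

```text
t: 15.05
eef_pos: [0.5705, -0.0648, 0.0459]
tcp_rot: [-0.204, -3.135, 0.001]
ft_force: [3.1, 5.3, -6.0]
opening: 0.0067
```

arm_command(
  targets="0 1 -3 0 0 0;0 1 -5 0 0 0;0 1 -7 0 0 0;0 1 -7 0 0 0",
)

```text
t: 15.55
eef_pos: [0.5701, -0.0645, 0.043]
tcp_rot: [0.205, 3.134, -0.004]
ft_force: [-17.0, 5.4, 46.0]
opening: 0.0075
```

Run:
```python
from h import *
s=ctrl.observe();print(s['eef_pos'],s['ft_force'],s['ft_torque'])
w=ctrl.capture("wrist");t=ctrl.capture("scene");t=cv2.resize(t[120:240,120:280],(533,400),interpolation=cv2.INTER_CUBIC)
w=cv2.resize(w,(267,200));o=np.zeros((400,800,3),np.uint8);o[:,:533]=t;o[:200,533:]=w;o[200:,533:]=cv2.resize(ctrl.capture("top")[110:190,140:247],(267,200));cv2.imwrite("pics/p9.png",o)
```

```text
[ 0.57011674 -0.06447224  0.04303686] [-16.96238718   5.35265222  45.99436484] [1.13013468 3.32427409 0.11725575]
```

View pics/p9.png

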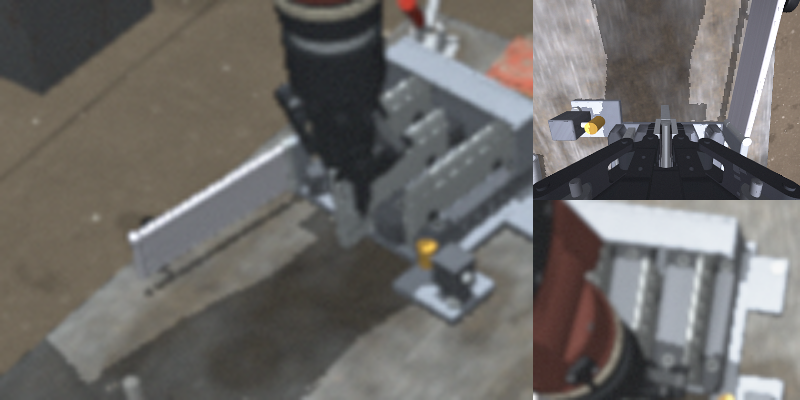

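arm_command(
  targets="0 0 2 0 0 0;0 0 2.5 0 0 0;0 0 2.5 0 0 0",
)

```text
t: 16.08
eef_pos: [0.5702, -0.0645, 0.0433]
tcp_rot: [0.205, 3.134, -0.003]
ft_force: [-7.6, 2.3, 19.2]
opening: 0.0073
```

arm_command(
  targets="0 0 0 0 0 0;0 0 0 0 0 0;0 0 0 0 0 0",
  hand=0.62,
)

```text
t: 16.45
eef_pos: [0.5703, -0.0643, 0.0417]
tcp_rot: [-0.205, -3.135, 0.002]
ft_force: [0.2, -0.1, 0.1]
opening: 0.0165
```

arm_command(
  targets="0 0 0 0 0 0;0 0 0 0 0 0;0 0 0 0 0 0;0 0 0 0 0 0",
  hand=1,
  grip_force=40,
)

```text
t: 16.95
eef_pos: [0.5703, -0.0643, 0.0418]
tcp_rot: [-0.205, -3.135, 0.002]
ft_force: [0.4, -2.2, 0.0]
opening: 0.0092
```

arm_command(
  targets="5 -0.7 0 0 0 0;10 -1.3 0 0 0 0;15 -2 0 0 0 0;20 -2.6 0 0 0 0;25 -3.3 0 0 0 0;25 -3.3 0 0 0 0",
)

```text
t: 17.7
eef_pos: [0.5949, -0.0668, 0.0418]
tcp_rot: [-0.204, -3.134, 0.0]
ft_force: [-2.5, 1.3, 4.0]
opening: 0.0089
```

arm_command(
  targets="3 -0.4 0 0 0 0;6 -0.8 0 0 0 0;6 -0.8 0 0 0 0",
)

```text
t: 18.08
eef_pos: [0.6007, -0.0677, 0.0418]
tcp_rot: [-0.204, -3.134, 0.001]
ft_force: [-3.1, 0.7, 4.8]
opening: 0.0087
```

arm_command(
  targets="2 -0.3 0 0 0 0;4 -0.6 0 0 0 0;4 -0.6 0 0 0 0",
)

```text
t: 18.45
eef_pos: [0.6035, -0.0681, 0.0418]
tcp_rot: [-0.204, -3.131, 0.0]
ft_force: [-9.0, 2.0, 10.4]
opening: 0.009
```

arm_command(
  targets="2 -0.3 0 0 0 0;2 -0.3 0 0 0 0",
)

```text
t: 18.7
eef_pos: [0.6035, -0.0681, 0.0417]
tcp_rot: [-0.204, -3.128, 0.0]
ft_force: [-15.7, 1.4, 18.0]
opening: 0.0086
```

Force rises without motion: the blade is against the back stop. Releasing and lifting clear.

arm_command(
  targets="-2 0.3 0 0 0 0;-2 0.3 0 0 0 0;-2 0.3 0 0 0 0;-2 0.3 0 0 0 0",
  hand=0.5,
)

```text
t: 19.2
eef_pos: [0.6055, -0.0687, 0.0418]
tcp_rot: [-0.205, -3.135, 0.001]
ft_force: [0.0, 0.1, 1.0]
opening: 0.0211
```

arm_command(
  targets="0 0 20 0 0 0;0 0 50 0 0 0;0 0 90 0 0 0;-40 20 120 0 0 0;-90 50 120 0 0 0;-120 90 120 0 0 0;-130 130 120 0 0 0;-130 160 120 0 0 0;-130 160 120 0 0 0",
)

```text
t: 20.32
eef_pos: [0.4752, 0.0928, 0.162]
tcp_rot: [0.2, 3.135, -0.001]
ft_force: [0.4, -0.4, -0.7]
opening: 0.0214
```

```bash
python3 st.py
python3 - <<'E'
from h import *
cv2.imwrite("t10.png",ctrl.capture("top"));cv2.imwrite("s10.png",ctrl.capture("scene"))
a=cv2.resize(cv2.imread("t10.png")[105:205,135:235],(400,400),interpolation=cv2.INTER_CUBIC);b=cv2.resize(cv2.imread("s10.png")[120:220,170:295][:, :100],(400,400),interpolation=cv2.INTER_CUBIC)
cv2.imwrite("pics/p10.png",np.hstack([a,b]))
H=np.array([.590,.013]);th=np.radians(-7.5);Q=np.array([[np.cos(th),-np.sin(th)],[np.sin(th),np.cos(th)]])
e=ctrl.observe()['eef_pos'][:2]
for f,off in [(1.7,.035),(1.6,.018),(1.4,.018),(1.2,.018),(1.0,.018),(.8,.018),(.6,.018),(.4,.018),(.3,.018),(.2,.018),(.1,.016),(0,.014),(0,.010)]:
    p=H+Q@(.092*np.array([-np.sin(f),-np.cos(f)])+off*np.array([-np.cos(f),np.sin(f)]));print(f,p.round(4),((p-e)*1000).round(0))
E
```

```text
20.325 [0.4752 0.0928 0.162 ] [ 0.4 -0.4 -0.7] [ 0.04  0.27 -0.38  0.92 -0.    0.17] 0.02135224610578298
[[-0.992  0.127  0.   ]
 [ 0.127  0.992 -0.001]
 [-0.    -0.001 -1.   ]]
1.7 [0.5101 0.0705] [ 35. -21.]
1.6 [0.502  0.0454] [ 27. -46.]
1.4 [0.4974 0.0273] [ 22. -64.]
1.2 [0.4964 0.0086] [ 21. -82.]
1.0 [ 0.4991 -0.0099] [  24. -101.]
0.8 [ 0.5055 -0.0275] [  30. -119.]
0.6 [ 0.5152 -0.0435] [  40. -135.]
0.4 [ 0.5279 -0.0572] [  52. -148.]
0.3 [ 0.5352 -0.0631] [  60. -154.]
0.2 [ 0.5431 -0.0682] [  68. -159.]
0.1 [ 0.5534 -0.0729] [  78. -164.]
0 [ 0.5641 -0.0764] [  89. -168.]
0 [ 0.5681 -0.0769] [  93. -168.]
```

View pics/p10.png

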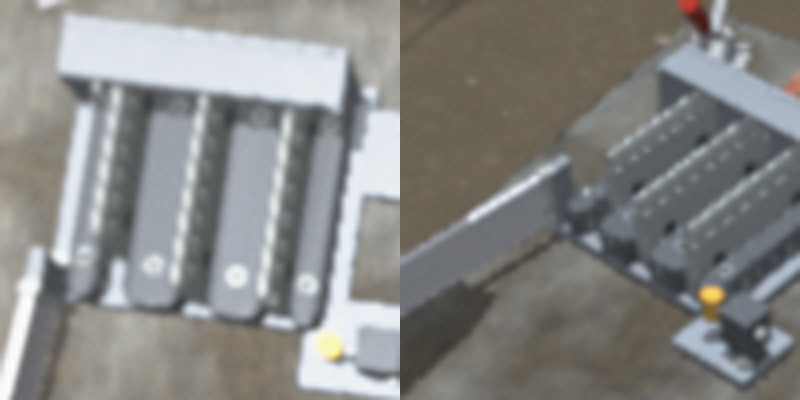

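The middle blade stands in its slot, lined up front and back with its two neighbours. Next is the gate.

arm_command(
  targets="20 -5 0 0 0 0;35 -15 -30 0 0 0;35 -15 -80 0 0 0;35 -15 -125 0 0 0;35 -15 -128 0 0 0",
  hand=1,
)

```text
t: 21.05
eef_pos: [0.5078, 0.0751, 0.0314]
tcp_rot: [-0.207, -3.129, 0.003]
ft_force: [-0.6, -0.4, 0.1]
opening: 0.0001
```

arm_command(
  targets="-4 -14 0 0 0 0;-8 -28 0 0 0 0;-11 -40 0 0 0 0;-13 -49 0 0 0 0;-14 -58 0 0 0 0;-14 -67 0 0 0 0;-13 -76 0 0 0 0;-11 -86 0 0 0 0;-8 -95 0 0 0 0;-5 -104 0 0 0 0;0 -112 0 0 0 0;5 -120 0 0 0 0",
)

```text
t: 22.55
eef_pos: [0.5157, -0.0443, 0.0338]
tcp_rot: [-0.205, -3.135, 0.002]
ft_force: [-0.5, 1.6, -0.2]
opening: -0.0001
```

arm_command(
  targets="6 -7 0 0 0 0;12 -13 0 0 0 0;19 -19 0 0 0 0;27 -24 0 0 0 0;33 -27 0 0 0 0;37 -28 0 0 0 0;37 -28 0 0 0 0",
)

```text
t: 23.42
eef_pos: [0.5526, -0.0718, 0.0338]
tcp_rot: [-0.205, -3.135, 0.002]
ft_force: [-0.5, -0.7, 0.4]
opening: -0.0002
```

arm_command(
  targets="3 -1 0 0 0 0;6 -2 0 0 0 0;9 -2 0 0 0 0;9 -2 0 0 0 0",
)

```text
t: 23.92
eef_pos: [0.5594, -0.0736, 0.0334]
tcp_rot: [-0.205, -3.131, 0.002]
ft_force: [-6.0, -1.2, 2.4]
opening: -0.0002
```

arm_command(
  targets="3 -0.4 0 0 0 0;5 -0.7 0 0 0 0;5 -0.7 0 0 0 0",
)

```text
t: 24.3
eef_pos: [0.5636, -0.074, 0.0334]
tcp_rot: [-0.204, -3.13, 0.001]
ft_force: [-11.5, 0.8, 7.2]
opening: -0.0
```

arm_command(
  targets="2 -0.3 0 0 0 0;4 -0.5 0 0 0 0;4 -0.5 0 0 0 0",
)

```text
t: 24.68
eef_pos: [0.5637, -0.0739, 0.0329]
tcp_rot: [-0.204, -3.123, 0.001]
ft_force: [-25.0, -0.3, 16.6]
opening: -0.0001
```

arm_command(
  targets="-10 2 0 0 0 0;-40 5 0 0 0 0;-70 10 40 0 0 0;-100 60 100 0 0 0;-110 120 130 0 0 0;-110 160 130 0 0 0;-110 180 130 0 0 0;-110 180 130 0 0 0",
)

```text
t: 25.68
eef_pos: [0.4607, 0.1065, 0.1643]
tcp_rot: [0.2, 3.134, -0.001]
ft_force: [-0.4, -0.3, 0.3]
opening: -0.0002
```

```bash
python3 st.py
python3 - <<'E'
from h import *
cv2.imwrite("t11.png",ctrl.capture("top"));cv2.imwrite("s11.png",ctrl.capture("scene"))
a=cv2.resize(cv2.imread("t11.png")[105:205,135:235],(400,400),interpolation=cv2.INTER_CUBIC);b=cv2.resize(cv2.imread("s11.png")[120:220,195:295],(400,400),interpolation=cv2.INTER_CUBIC)
cv2.imwrite("pics/p11.png",np.hstack([a,b]))
E
```

```text
25.675 [0.4607 0.1065 0.1643] [-0.4 -0.3  0.3] [ 0.07  0.24 -0.4   0.92 -0.    0.2 ] -0.00019590646956863867
[[-0.992  0.127  0.001]
 [ 0.127  0.992 -0.001]
 [-0.002 -0.    -1.   ]]
```

View pics/p11.png

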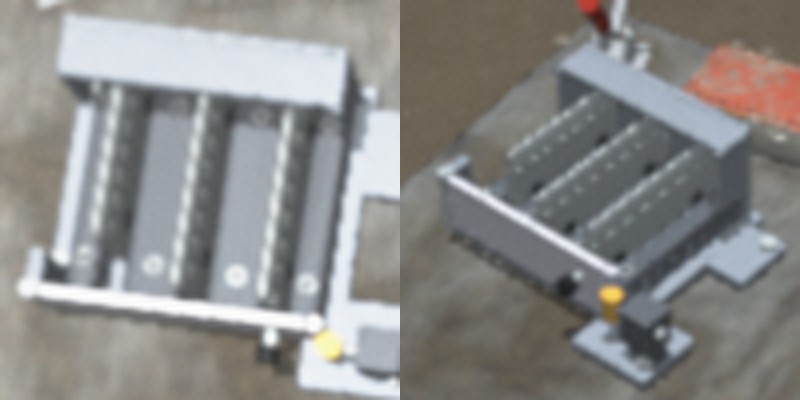

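Run:
```python
from h import *
g=lambda x,y:(135+x/4-.4,105+y/4-.4)
p=ray("top",[g(28,288),g(318,325)],.059);d=p[0]-p[1];print(p,np.linalg.norm(d),np.degrees(np.arctan2(d[1],d[0]))-90)
ctrl.hand_in()
```

```text
[[ 0.58726276  0.01379758  0.059     ]
 [ 0.56714197 -0.14059429  0.059     ]] 0.15569745300872936 -7.42510176423103
the job is handed in; nothing more can be done
```

The blade is put away on edge in the middle slot and the gate is shut. I handed the job in at about 26 s of the 67 s allowed; no verdict was reported.

**What I did:** I picked the blade up flat across its width and leaned it at 45° on the angle-iron with one end overhanging. I re-gripped that end by the faces, stood the blade upright and lowered it into the slot ahead of the keeper. I let it settle on the slot floor, slid it back to the stop, released it, then pushed the gate round past its roller.

**Last checks:**
- **Blade:** the contact force built to about 16 N with no further movement, so it is against the back stop. In the pictures it stands nose up and lines up front and back with the two neighbouring blades.
- **Gate:** it measured -7.4°, against about -7.5° for the rack, and it lies inside the roller. This is a picture measurement only, good to roughly a degree; the limit is 0.03 rad (1.7°), and I had no direct reading of the joint.
- **Robot:** clear of everything at the end.
- **Bystanders:** I never touched them, but I did not measure their final positions.

**Shortfalls and disagreements:**
- The early estimates of the rack's angle disagreed, from -4.5° to -8°; I used -7.5° and the blade went in.
- The wrist force reached about 46 N when the blade first touched the slot floor. That was through the held blade, and I backed off at once.
- I viewed 15 pictures, against the budget of 10.

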